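Roll the hexagon sleeve so its painted face is up for wire brushing

ROBOT

A 6-joint arm with a two-finger parallel gripper is mounted at the origin on the work surface. World frame = base frame: x ahead of the robot, y to its left, z up, the work surface at z = 0. Lengths are in m, angles in rad, forces in N, time in s.
With the tool pointing down it reaches from about 0.4 to 0.825 m from the base axis. Payload 7 kg.
Tool frame: the origin (TCP) lies midway between the tips of the shut fingers; the grasp point (between the pads) lies 19 mm behind it; y points along the fingers, z is the direction in which the jaws open and shut, and the axes are right-handed (so a half turn about y gives the same grasp; the last joint's range is limited). The gripper opens to 88 mm and grips with 3 to 60 N. Pads are 19 mm wide; open, the fingers measure 130 mm over their backs; the gripper's body (78 mm by 193 mm) begins 47 mm behind the grasp point.
Start: joints at [1.624, 0.359, 0.012, 0, -1.224, -0.288], TCP at [0.157, 0.656, 0.227] pointing down, gripper open.
Joint ranges: [-3.07, 3.07], [-1.43, 2.12], [-1.02, 1.25], [-3.03, 1.67], [-3.05, -0], [-3.03, 3.03]. Speed limits (rad/s): [2.39, 2.39, 3.01, 3.14, 3.14, 3.14].

INTERFACE

Orientations are given as [roll, pitch, yaw] about the fixed x, y, z axes, in that order (R = Rz(yaw) Ry(pitch) Rx(roll)).
In Python, from station import arm gives the robot as it stands.
- The arm moves only by the tool move_arm, never from a script. Its argument "deltas" is a list of rows, each an object with "dp": the shift along the tool's x, y, z in mm, a list of three; "rotation": the turn, a rotation vector about the tool's x, y, z in degrees, a list of three. A call has 1 to 5 rows; each row shifts and turns the pose as measured when the row begins, along the tool's axes as they then stand; what a row does not reach is not made up. A row lasts 1/12 s, in which the tool goes at most 41.7 mm and 7.16 degrees, less where a joint would pass 70% of its speed; a pose out of reach is approached as far as the arm can. A call is refused whole if a number of a shift passes 41.7 or a number of a turn 7.16, either way. A call with a gripper value outside its range is refused whole. "jaw" is the closure in counts, from 0 (fully open) to 255 (shut), set as the call begins (left out, the last holds). The fingers move at their own pace and stop on an object; "squeeze" is the grip in N (left out, the last holds). Time passes only in rows, so rows that do not move let the fingers close. It gives the time, the measured TCP pose, the force and the opening at its end, in the units of the state.
- arm.get_state(): the state, without advancing time (a new reading comes with each control period).
- arm.grab_frame(name): name is "scene" or "top" or "wrist"; returns a dict with "pixels" (384x512x3 uint8, red, green, blue), "z_map" (384x512 float32, m along the optical axis (not along the pixel's ray), 0 where there is no reading), "fx", "fy", "cx", "cy" (pixels), "cam_to_world" (4x4, takes a point from camera to world coordinates); the wrist camera has in their place "mount" (4x4, takes a point from camera to tool coordinates, whose origin is the TCP and whose axes are the tool frame's). Camera axes: x right, y down, z forward; pixel columns grow to the right and rows downward; lengths in m; the calibration is good to about 2 mm. A picture is of the moment at which its call begins: read the wrist's pose just before it.
- arm.job_done(): hands the job in, once; it reports no verdict.
The state is a dict: "t": time; "q": joint angles; "qd": joint speeds; "joint_efforts": joint torques, N m; "eef_pos": TCP position; "ee_rot": TCP orientation; "force": force on the tool from outside, world axes, zero at the start; "moment": the same for the moment, N m; "width": finger opening in m.
Only numpy, scipy, OpenCV 4.12 (cv2) and the standard library are available. Lean on these libraries where they do the work, as an engineer would, in place of code of your own. Each camera call takes 0.05 s, during which the arm holds its last target.

TASK

Two steel hexagon sleeves lie on the black rubber mat; one still has a single red painted face, which now looks sideways. Roll that sleeve over on the mat so that its red face lies flat on top, ready to be brushed, and leave it lying on the mat. Do not disturb the bare sleeve or the wire cup brush.

Things in the scene. Friction and masses are not known exactly. Their poses are not given: they have to be found in the camera images.
- painted_sleeve_center (a point): Hollow steel hexagon prism, 46 mm across flats, faces 26.6 mm wide, 64 mm long, 0.45 kg, loose, any yaw, one long face red. Point: its centre, 23 mm over the mat top. x: along its length; z: out of the red face, at first 60 deg from up. Pushed high on the red face by a tool that rises with it, it tips about its far lower edge; past half-way it falls red side up. A level push may jam.
- mat: Black rubber mat fixed on the bench, 300 mm (x) by 600 mm (y), 4 mm thick; the origin is the centre of its underside, so its top is 4 mm above the origin. It is placed a little differently each time.
- bare_sleeve_center (a point): Centre of the bare sleeve: same shape, size and mass as the painted sleeve but plain grey on all six faces, lying on the mat, this point 23 mm above the mat top; x runs along its length, z up. To be left alone.
- cup_brush: Wire cup brush: dark steel cup 68 mm across, tan wire bristles flaring to 76 mm, 45 mm high, loose, bristles up on the mat; origin: centre of its underside, z up. To be left alone.
Not all that is in view belongs to the job. What is shaped like the part that bears painted_sleeve_center but blue or yellow is not meant.

How it is judged:
At the end, for the whole second after the job is handed in: The painted sleeve lies on the mat with its red face on top (level within 10 degrees), its centre over the mat and at resting height; the bare sleeve and the cup brush are within 15 mm of where they started (angle between painted_sleeve_center's own z axis and vertical below 0.17 rad and z of painted_sleeve_center in the frame of mat between 0.019 and 0.035 m and x of painted_sleeve_center in the frame of mat between -0.15 and 0.15 m and y of painted_sleeve_center in the frame of mat between -0.3 and 0.3 m and distance of each of bare_sleeve_center, cup_brush from where it was at the start of the episode below 0.015 m); the robot touches nothing.
It fails at once if the bare sleeve is disturbed (moved more than 15 mm) (distance of bare_sleeve_center from where it was at the start of the episode above 0.015 m).
It fails at once if the cup brush is disturbed (moved more than 15 mm) (distance of cup_brush from where it was at the start of the episode above 0.015 m).
It also fails if it takes over 29 s, if anything falls off the work surface, if the arm or the gripper's body presses on something with over 40 N, if the wrist force passes 120 N, or if a joint passes its speed limit or range.

## Working session

There is one attempt and no reset: what is moved stays moved. The work goes in short steps, Python scripts to look and compute and a tool call to move; the robot and the scene stay as the last step left them, time stands still between calls to the robot, and variables do not carry over. Pictures are saved under pics/ and viewed, and the job is handed in when it is done.

Besides the shell and the picture viewer there is one more tool, called after "Call:" by a JSON object that holds its "api" and its "payload", one argument or row to a line. move_arm: Moves the arm, as the interface text tells. Its arguments: {"type":"object","properties":{"deltas":{"type":"array","items":{"type":"object","properties":{"dp":{"type":"array","items":{"type":"number"}},"rotation":{"type":"array","items":{"type":"number"}}}}},"jaw":{"type":"number"},"squeeze":{"type":"number"}},"required":["deltas"]}

```bash
mkdir -p pics; python3 - <<'E'
from station import arm
import cv2,numpy as np,pickle
s=arm.get_state();print(s)
F={}
for n in("scene","top"):
    f=arm.grab_frame(n);F[n]=f
    cv2.imwrite(f"pics/{n}0.png",f["pixels"][:,:,::-1]);print(n,f["fx"],f["cx"],f["cam_to_world"])
pickle.dump(F,open("f0.pkl","wb"))
E
```

```text
{'t': 0.0, 'q': array([ 1.62405761e+00,  3.59378525e-01,  1.10590081e-02, -3.69884767e-04,
       -1.22409203e+00, -2.88111248e-01]), 'qd': array([-0.00112683,  0.00023904, -0.00155634, -0.00130975,  0.00128513,
        0.00071764]), 'joint_efforts': array([ 1.87737322e-03, -5.82724893e+01,  2.93054867e+01,  6.99725121e+00,
        6.98770760e-03, -1.58933394e-04]), 'eef_pos': array([0.15696873, 0.65598974, 0.2256246 ]), 'ee_rot': array([-1.56914887e+00,  1.25615807e-04,  2.90661682e+00]), 'force': array([-0.24910844, -0.88186841,  0.39841043]), 'moment': array([0.0403998 , 0.04223264, 0.05523584]), 'width': 0.08769842163788402}
scene 441.3264145312166 255.82559563264252 [[-0.57128814  0.52118663 -0.63403025  1.16647446]
 [ 0.82066583  0.35170322 -0.45034702  0.59189144]
 [-0.01172437 -0.77760487 -0.62864394  0.79000407]
 [ 0.          0.          0.          1.        ]]
top 375.4950369244079 254.4122489618204 [[ 2.12791152e-02 -9.92175939e-01  1.23020754e-01  3.37469946e-01]
 [-9.99773157e-01 -2.12298282e-02  1.71160907e-03  6.45868308e-02]
 [ 9.13492128e-04 -1.23029269e-01 -9.92402622e-01  8.05029105e-01]
 [ 0.00000000e+00  0.00000000e+00  0.00000000e+00  1.00000000e+00]]
```

View pics/scene0.png

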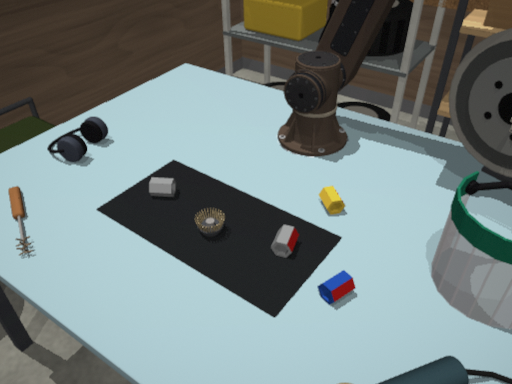

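View pics/top0.png

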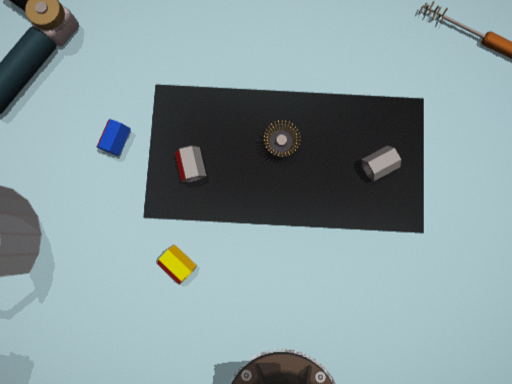

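The painted sleeve is at about (190,163) in the top view, with red on its left (+y) side. The brush is at (282,139) and the bare sleeve at (381,163). The blue and yellow sleeves are off the mat. Next I measure poses.

```bash
cat > h.py <<'E'
import numpy as np
def pts(f,T=None):
    T=f["cam_to_world"] if T is None else T
    z=f["z_map"];v,u=np.mgrid[:z.shape[0],:z.shape[1]]
    P=np.stack([(u-f["cx"])/f["fx"]*z,(v-f["cy"])/f["fy"]*z,z],-1)
    return P@T[:3,:3].T+T[:3,3]
E
python3 - <<'E'
import pickle,cv2,numpy as np
from h import pts
F=pickle.load(open("f0.pkl","rb"))
for n,boxes in (("top",{"paint":(165,135,220,190),"bare":(350,135,415,190),"brush":(255,110,310,165)}),("scene",{"paint":(262,215,310,265)})):
    f=F[n];P=pts(f);im=f["pixels"].astype(int)
    for k,(a,b,c,d) in boxes.items():
        p=P[b:d,a:c].reshape(-1,3);col=im[b:d,a:c].reshape(-1,3)
        mat=np.median(p[(col.max(1)<40)],0)
        h=p[:,2]
        m=h>0.012
        t=m&(h>h.max()-0.006)
        print(n,k,"matz",mat[2],"max",np.sort(h)[-5:],"all",p[m].mean(0),m.sum())
        r=(col[:,0]>110)&(col[:,1]<60)
        if r.sum()>5:
            q=p[r]; print(" red",r.sum(),q.mean(0),q.min(0),q.max(0))
            u,s,vt=np.linalg.svd(q-q.mean(0));print(s,vt)
        if k!="brush":
            tt=m&(h>np.percentile(h[m],95)-0.003)
            rc=cv2.minAreaRect((p[tt][:,:2]*1000).astype(np.float32));print(" top",p[tt].mean(0),rc,cv2.boxPoints(rc).round(1).tolist())
E
```

```text
top paint matz 0.0033214492447897204 max [0.8050291 0.8050291 0.8050291 0.8050291 0.8050291] all [0.49535975 0.19887474 0.05248188] 818
 red 6 [0.49283345 0.21646021 0.04666864] [0.47203454 0.21101108 0.04575523] [0.52018105 0.22371583 0.04785209]
[0.04574284 0.00181093 0.00049331] [[-0.96560901 -0.25986535  0.00832118]
 [ 0.05311554 -0.16583512  0.98472202]
 [ 0.25451519 -0.95129844 -0.17393477]]
 top [0.49435634 0.19888853 0.07165424] ((424.70611572265625, 152.43240356445312), (243.3310089111328, 45.804100036621094), 34.53893280029297) [[311.5, 102.30000305175781], [337.5, 64.5999984741211], [537.9000244140625, 202.5], [511.8999938964844, 240.3000030517578]]
top bare matz 0.0033442455490321765 max [0.8050291 0.8050291 0.8050291 0.8050291 0.8050291] all [ 0.50489922 -0.19139651  0.05638371] 860
 top [ 0.50165721 -0.18621837  0.08301932] ((438.13092041015625, -76.97001647949219), (29.89535140991211, 346.10711669921875), 30.479875564575195) [[337.5, 64.5999984741211], [513.0, -233.6999969482422], [538.7999877929688, -218.5], [363.20001220703125, 79.80000305175781]]
top brush matz 0.0033979986564067755 max [0.8050291 0.8050291 0.8050291 0.8050291 0.8050291] all [0.55075837 0.01246786 0.04738651] 924
scene paint matz 0.0024126185059929472 max [0.79000407 0.79000407 0.79000407 0.79000407 0.79000407] all [0.52492736 0.21760331 0.06144491] 524
 red 106 [0.51336666 0.23120872 0.0591682 ] [0.46430772 0.20980243 0.0268582 ] [1.16647446 0.59189144 0.79000407]
[1.83939565 0.12633248 0.04197199] [[ 0.62840807  0.34501162  0.69718741]
 [-0.71124014 -0.10812842  0.69458312]
 [-0.31502502  0.93234931 -0.17743734]]
 top [0.56047403 0.23724822 0.11465774] ((824.2568359375, 379.95465087890625), (804.05029296875, 40.295955657958984), 28.901050567626953) [[462.6000061035156, 203.3000030517578], [482.0, 168.0], [1185.9000244140625, 556.5999755859375], [1166.5, 591.9000244140625]]
```

```bash
python3 - <<'E'
import pickle,cv2,numpy as np
from h import pts
F=pickle.load(open("f0.pkl","rb"))
for n,boxes in (("top",{"paint":(165,135,220,190),"bare":(350,135,415,190)}),("scene",{"paint":(262,215,310,265)})):
    f=F[n];P=pts(f);im=f["pixels"].astype(int)
    for k,(a,b,c,d) in boxes.items():
        p=P[b:d,a:c].reshape(-1,3);col=im[b:d,a:c].reshape(-1,3)
        ok=(f["z_map"][b:d,a:c].ravel()>0);p=p[ok];col=col[ok];h=p[:,2]
        print(n,k,np.percentile(h,[1,5,30,90,99]))
        tt=(h>0.045)&(h<0.06)
        rc=cv2.minAreaRect((p[tt][:,:2]*1000).astype(np.float32));print(" top",p[tt].mean(0),tt.sum(),rc,cv2.boxPoints(rc).round(1).tolist())
        r=(col[:,0]>col[:,1]*2)&(col[:,0]>70)&(h>0.008)&(h<.06)
        q=p[r]
        if r.sum()>5:
            print(" red",r.sum(),q.mean(0),q.min(0),q.max(0))
            u,s,vt=np.linalg.svd(q-q.mean(0),full_matrices=False);print(s,vt)
        b2=(h>0.015)&(h<.06);rc=cv2.minAreaRect((p[b2][:,:2]*1000).astype(np.float32));print(" body",rc)
# mat corners
f=F["top"];P=pts(f)
for u,v in((157,88),(421,101),(421,229),(147,214)):print(P[v,u])
E
```

```text
top paint [0.00022327 0.00130051 0.00303653 0.04851838 0.05117562]
 top [0.49791141 0.20229574 0.04896535] 477 ((498.5562744140625, 202.4005126953125), (64.3280258178711, 33.71722412109375), 14.356873512268066) [[463.20001220703125, 210.8000030517578], [471.6000061035156, 178.10000610351562], [533.9000244140625, 194.0], [525.5, 226.6999969482422]]
 red 126 [0.49425074 0.22242872 0.03812853] [0.46412027 0.21085924 0.02650003] [0.52477559 0.23563971 0.04860402]
[0.20362502 0.07522768 0.00569337] [[-9.63918586e-01 -2.66196387e-01 -6.66012957e-04]
 [ 1.32737156e-01 -4.82817649e-01  8.65602660e-01]
 [ 2.30741864e-01 -8.34282087e-01 -5.00731057e-01]]
 body ((498.4790954589844, 202.55862426757812), (64.62947845458984, 53.059722900390625), 14.843973159790039)
top bare [0.00023158 0.0013087  0.00297008 0.04808269 0.05093857]
 top [ 0.50969778 -0.198334    0.04903365] 467 ((509.9456787109375, -198.527099609375), (32.38003158569336, 65.45699310302734), 29.14010238647461) [[479.8999938964844, -177.8000030517578], [511.70001220703125, -235.0], [540.0, -219.1999969482422], [508.1000061035156, -162
[... 309 characters left out ...]
2.30558395385742), 15.951847076416016) [[463.29998779296875, 208.5], [472.20001220703125, 177.5], [538.2000122070312, 196.3000030517578], [529.4000244140625, 227.39999389648438]]
 red 121 [0.49417108 0.2214233  0.03659767] [0.46397791 0.20733229 0.02428532] [0.52292492 0.23351508 0.04838372]
[0.1934039  0.07824435 0.00980324] [[ 0.96517299  0.26156342  0.00506749]
 [ 0.11909404 -0.45654067  0.88169566]
 [-0.23293285  0.85038532  0.47179136]]
 body ((500.9534606933594, 202.11312866210938), (68.97058868408203, 52.825931549072266), 14.977057456970215)
[0.67539491 0.28850074 0.00285804]
[ 0.65781715 -0.29966706  0.00315315]
[ 0.37397263 -0.29034853  0.00286257]
[0.39331984 0.29418431 0.00536651]
```

```bash
python3 - <<'E'
import pickle,cv2,numpy as np
from h import pts
from station import arm
F=pickle.load(open("f0.pkl","rb"))
s=arm.get_state()
for n in F:
    f=F[n];T=np.linalg.inv(f["cam_to_world"])
    for p in (s["eef_pos"],s["eef_pos"]+[0,0,.15],[.4835,.2605,.046]):
        c=T[:3,:3]@p+T[:3,3];print(n,c[:2]/c[2]*f["fx"]+[f["cx"],f["cy"]],c[2])
    P=pts(f)
    for u,v in ([(470,250),(490,60),(450,200),(500,300)] if n=="scene" else [(5,200),(15,230),(35,230),(20,300),(113,138),(176,264)]):print(n,u,v,P[v,u],f["z_map"][v,u])
w=arm.grab_frame("wrist");cv2.imwrite("pics/w0.png",w["pixels"][:,:,::-1]);print(w["mount"])
E
```

```text
scene [546.41085233 166.43128098] 0.965916708906338
scene [576.95748317 104.17089637] 0.8716201183184473
scene [309.17936369 240.59436997] 1.0499812639130703
scene 470 250 [0.4390087  0.58410815 0.16390905] 0.8583313
scene 490 60 [-0.03008199  0.45750852  0.35926635] 1.0899526
scene 450 200 [ 0.07639373  0.48531474 -0.00315178] 1.2377533
scene 500 300 [0.44866407 0.66699757 0.07999643] 0.8676317
top [-149.54063456  357.40588428] 0.5537342470577291
top [-297.93533284  399.58392786] 0.4048738537311323
top [160.26397353 169.04868583] 0.7715625277277219
top 5 200 [0.40923178 0.54858024 0.0820009 ] 0.7271917
top 15 230 [0.35176938 0.52063607 0.08645017] 0.7156593
top 35 230 [0.35397519 0.52110186 0.02016427] 0.7817138
top 20 300 [ 0.20825799  0.55098006 -0.0006948 ] 0.7845393
top 113 138 [0.54734277 0.36265673 0.04429966] 0.7812788
top 176 264 [0.29183807 0.21985177 0.04254992] 0.7513384
[[ 3.04735974e-04  9.68999636e-01  2.47061961e-01 -6.59790852e-02]
 [ 2.11123039e-03 -2.47062045e-01  9.68997363e-01 -1.57839350e-01]
 [ 9.99997725e-01  2.26316363e-04 -2.12107017e-03  5.51356328e-04]
 [ 0.00000000e+00  0.00000000e+00  0.00000000e+00  1.00000000e+00]]
```

View pics/w0.png

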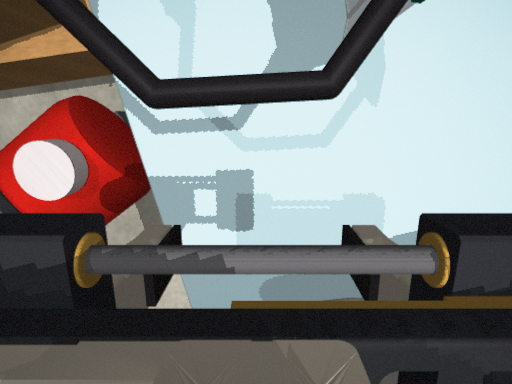

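```bash
python3 - <<'E'
from station import arm
import numpy as np
from scipy.spatial.transform import Rotation as R
from h import pts
import pickle
s=arm.get_state();w=arm.grab_frame("wrist")
T=np.eye(4);T[:3,:3]=R.from_euler("xyz",s["ee_rot"]).as_matrix();T[:3,3]=s["eef_pos"]
P=pts(w,T@w["mount"]);Q=pts(w,w["mount"])
for u,v in((155,93),(240,90),(330,85),(390,10),(60,10),(250,260),(150,280),(360,280),(250,323),(40,170),(120,130),(410,2),(380,30),(450,60),(310,100)):print(u,v,P[v,u].round(3),"tool",Q[v,u].round(3))
F=pickle.load(open("f0.pkl","rb"))
f=F["scene"];P=pts(f);C=f["pixels"].astype(int)
g=(C[...,1]>C[...,0]+30)&(C[...,1]>C[...,2]+10)&(f["z_map"]>0)
q=P[g];print("green",g.sum(),q.min(0),q.max(0),np.percentile(q,[10,50,90],0))
for u,v in((488,188),(510,183),(500,130),(480,110),(455,110),(505,50)):print(u,v,P[v,u].round(3))
f=F["top"];P=pts(f)
m=(P[...,2]>.03)&(P[...,1]>.3)&(f["z_map"]>0);m[:,60:]=0
q=P[m];print(q.min(0),q.max(0))
E
```

```text
155 93 [0.247 0.694 0.209] tool [-0.078  0.017 -0.057]
240 90 [0.237 0.649 0.208] tool [-0.08   0.018 -0.011]
330 85 [0.229 0.601 0.209] tool [-0.082  0.017  0.037]
390 10 [0.257 0.564 0.208] tool [-0.119  0.018  0.066]
60 10 [0.297 0.729 0.207] tool [-0.119  0.019 -0.103]
250 260 [0.186 0.652 0.309] tool [-0.029 -0.083 -0.003]
150 280 [0.169 0.699 0.272] tool [-0.002 -0.046 -0.045]
360 280 [0.143 0.614 0.261] tool [ 0.004 -0.035  0.044]
250 323 [0.182 0.652 0.329] tool [-0.025 -0.104 -0.002]
40 170 [ 0.224  1.091 -0.22 ] tool [ 0.036  0.445 -0.439]
120 130 [ 0.275  1.01  -0.442] tool [-0.032  0.667 -0.372]
410 2 [0.265 0.538 0.175] tool [-0.133  0.051  0.09 ]
380 30 [0.249 0.57  0.206] tool [-0.11   0.02   0.062]
450 60 [ 0.232  0.413 -0.001] tool [-0.13   0.227  0.218]
310 100 [0.224 0.612 0.201] tool [-0.075  0.025  0.028]
green 1832 [-0.11026292  0.48619327 -0.00404918] [0.4586319  0.65748899 0.23189269] [[0.31967361 0.52641242 0.186167  ]
 [0.43841093 0.58101634 0.20913792]
 [0.45416482 0.63453637 0.22810302]]
488 188 [0.268 0.568 0.2  ]
510 183 [0.233 0.603 0.206]
500 130 [0.007 0.537 0.205]
480 110 [-0.025  0.473  0.229]
455 110 [-0.05  0.41  0.2 ]
505 50 [-0.017  0.484  0.394]
[0.26377922 0.47575893 0.0300031 ] [0.85788393 0.61722696 0.13166809]
```

The grey object at the left is a bucket: rim z about 0.23, with its bail handle close to the tool at z about 0.21. I'll raise the tool first, then cross above the bucket.

```bash
cat > plan.py <<'E'
import numpy as np
from scipy.spatial.transform import Rotation as R
from station import arm
TH=np.radians(15);A=np.array([np.cos(TH),np.sin(TH),0]);N=np.array([-np.sin(TH),np.cos(TH),0]);C=np.array([.499,.2025,0])
RT=R.from_euler("xyz",[-np.pi/2,0,np.radians(105)])
def W(n,z,a=0): return C+N*n+A*a+[0,0,z]
def plan(t,n=None,vmax=.040,Rt=RT):
    s=arm.get_state();p=s["eef_pos"].copy();r=R.from_euler("xyz",s["ee_rot"])
    d=np.asarray(t)-p;rv=(r.inv()*Rt).as_rotvec(degrees=True)
    n=n or int(max(np.ceil(np.linalg.norm(d)/vmax),np.ceil(abs(rv).max()/7),1))
    print("t",s["t"],"p",p.round(4),"F",s["force"].round(1),"rows",n,"rot tot",rv.round(1))
    for i in range(n):
        ri=r*R.from_rotvec(rv*i/n,degrees=True)
        print((ri.inv().apply(d/n)*1000).round(1).tolist(),(rv/n).round(2).tolist())
E
python3 -c "
from plan import *
print(W(.06,.12)); plan(W(.065,.345))"
```

```text
[0.48347086 0.26045555 0.12      ]
t 0.2 p [0.157  0.6562 0.226 ] F [-0.2 -0.5  0.3] rows 14 rot tot [-0.  61.5 -0. ]
[-29.1, -8.5, 21.8] [-0.0, 4.4, -0.0]
[-30.7, -8.5, 19.5] [-0.0, 4.4, -0.0]
[-32.1, -8.5, 17.1] [-0.0, 4.4, -0.0]
[-33.3, -8.5, 14.5] [-0.0, 4.4, -0.0]
[-34.3, -8.5, 12.0] [-0.0, 4.4, -0.0]
[-35.1, -8.5, 9.3] [-0.0, 4.4, -0.0]
[-35.7, -8.5, 6.6] [-0.0, 4.4, -0.0]
[-36.1, -8.5, 3.8] [-0.0, 4.4, -0.0]
[-36.3, -8.5, 1.0] [-0.0, 4.4, -0.0]
[-36.3, -8.5, -1.8] [-0.0, 4.4, -0.0]
[-36.0, -8.5, -4.5] [-0.0, 4.4, -0.0]
[-35.6, -8.5, -7.3] [-0.0, 4.4, -0.0]
[-34.9, -8.5, -10.0] [-0.0, 4.4, -0.0]
[-34.1, -8.5, -12.6] [-0.0, 4.4, -0.0]
```

Call:
{"api": "move_arm", "payload": {
  "deltas": [
    {"dp":[0,-40,0],"rotation":[0,0,0]},
    {"dp":[0,-40,0],"rotation":[0,0,0]},
    {"dp":[0,-40,0],"rotation":[0,0,0]},
    {"dp":[0,-10,0],"rotation":[0,0,0]}
  ],
  "jaw": 255
}}

```text
t: 0.53
eef_pos: [0.1569, 0.6534, 0.3537]
ee_rot: [-1.556, 0.003, 2.906]
force: [0.1, -0.6, 1.3]
width: 0.0662
```

Call:
{"api": "move_arm", "payload": {
  "deltas": [
    {"dp":[-29,0,22],"rotation":[0,4.4,0]},
    {"dp":[-31,0,19.5],"rotation":[0,4.4,0]},
    {"dp":[-32,0,17],"rotation":[0,4.4,0]},
    {"dp":[-33,0,14.5],"rotation":[0,4.4,0]},
    {"dp":[-34,0,12],"rotation":[0,4.4,0]}
  ]
}}

```text
t: 0.95
eef_pos: [0.2715, 0.515, 0.3568]
ee_rot: [-1.563, 0.005, 2.516]
force: [0.5, 0.4, -0.2]
width: 0.0331
```

Call:
{"api": "move_arm", "payload": {
  "deltas": [
    {"dp":[-35,0,9],"rotation":[0,4.4,0]},
    {"dp":[-36,0,6.5],"rotation":[0,4.4,0]},
    {"dp":[-36,0,4],"rotation":[0,4.4,0]},
    {"dp":[-36,0,1],"rotation":[0,4.4,0]},
    {"dp":[-36,0,-2],"rotation":[0,4.4,0]}
  ]
}}

```text
t: 1.37
eef_pos: [0.3891, 0.3664, 0.3582]
ee_rot: [-1.567, 0.007, 2.114]
force: [0.6, 0.2, -1.2]
width: 0.0022
```

```bash
python3 -c "
from plan import *
plan(W(.065,.20));print(arm.get_state()['width'])"
```

```text
t 1.3667 p [0.3891 0.3664 0.3582] F [ 0.6  0.2 -1.2] rows 6 rot tot [-0.2 16.1 -0.4]
[-22.3, 26.5, -4.7] [-0.03, 2.69, -0.07]
[-22.1, 26.5, -5.7] [-0.03, 2.69, -0.07]
[-21.8, 26.4, -6.7] [-0.03, 2.69, -0.07]
[-21.5, 26.4, -7.7] [-0.03, 2.69, -0.07]
[-21.1, 26.4, -8.7] [-0.03, 2.69, -0.07]
[-20.7, 26.4, -9.7] [-0.03, 2.69, -0.07]
0.0021608578712711034
```

Call:
{"api": "move_arm", "payload": {
  "deltas": [
    {"dp":[-26,26.5,-6],"rotation":[0,3.2,0]},
    {"dp":[-26,26.5,-7],"rotation":[0,3.2,0]},
    {"dp":[-26,26.5,-8.5],"rotation":[0,3.2,0]},
    {"dp":[-26,26.5,-10],"rotation":[0,3.2,0]},
    {"dp":[-25,26.5,-11],"rotation":[0,3.2,0]}
  ]
}}

```text
t: 1.78
eef_pos: [0.4885, 0.2603, 0.2303]
ee_rot: [-1.584, -0.003, 1.818]
force: [0.7, -0.2, -0.3]
width: 0.0004
```

```bash
python3 -c "
from plan import *
plan(W(.065,.060));print(arm.get_state()['width'])
import cv2
for n in('wrist','scene','top'):
  f=arm.grab_frame(n);cv2.imwrite(f'pics/{n}1.png',f['pixels'][:,:,::-1])"
```

```text
t 1.7833 p [0.4885 0.2603 0.2303] F [ 0.7 -0.2 -0.3] rows 5 rot tot [ 0.7 -0.8  0.2]
[1.2, 34.0, 1.4] [0.15, -0.17, 0.03]
[1.2, 34.0, 1.3] [0.15, -0.17, 0.03]
[1.2, 34.0, 1.2] [0.15, -0.17, 0.03]
[1.2, 34.1, 1.1] [0.15, -0.17, 0.03]
[1.3, 34.1, 1.1] [0.15, -0.17, 0.03]
0.0004118787991403877
```

View pics/scene1.png

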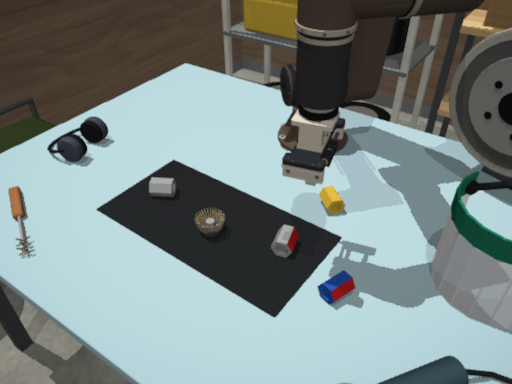

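View pics/wrist1.png

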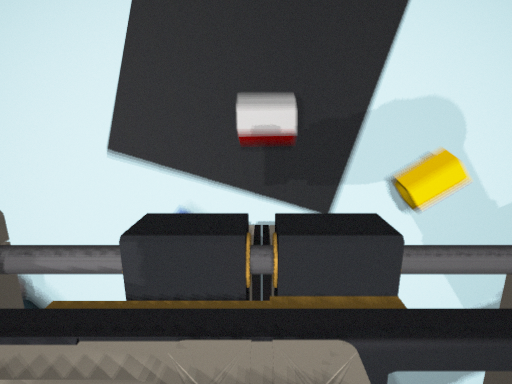

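```bash
python3 -c "
from plan import *
from h import pts
f=arm.grab_frame('wrist');Q=pts(f,f['mount'])
for v in (214,222,232,240,260,290,297):print(v,[Q[v,u].round(3).tolist() for u in(150,200,240,262,290,350,398)])
s=arm.get_state()
T=np.eye(4);T[:3,:3]=R.from_euler('xyz',s['ee_rot']).as_matrix();T[:3,3]=s['eef_pos']
P=pts(f,T@f['mount']);c=f['pixels'].astype(int)
r=(c[...,0]>90)&(c[...,0]>c[...,1]*2)&(c[...,2]<60)&(P[...,2]<.06);r[:80]=0;r[180:]=0;r[:,:200]=0;r[:,340:]=0
g=(P[...,2]>.045)&(P[...,2]<.058);g[:60]=0;g[180:]=0;g[:,:200]=0;g[:,340:]=0
for m in(r,g):
  q=P[m];d=q-C;print(m.sum(),q.mean(0),'n',np.percentile(d@N,[1,50,99]),'a',np.percentile(d@A,[1,50,99]),'z',np.percentile(q[:,2],[2,98]))
import cv2;print(cv2.minAreaRect((P[g][:,:2]*1000).astype(np.float32)))
"
```

```text
214 [[-0.039, -0.073, -0.032], [-0.039, -0.071, -0.018], [-0.039, -0.072, -0.006], [0.058, 0.229, 0.001], [-0.039, -0.071, 0.009], [-0.039, -0.072, 0.026], [0.058, 0.228, 0.179]]
222 [[-0.038, -0.078, -0.03], [-0.039, -0.078, -0.016], [-0.038, -0.077, -0.005], [0.069, 0.228, 0.001], [-0.038, -0.078, 0.008], [-0.038, -0.077, 0.025], [0.07, 0.229, 0.181]]
232 [[-0.039, -0.086, -0.027], [-0.039, -0.086, -0.015], [-0.039, -0.086, -0.005], [0.083, 0.228, 0.001], [-0.039, -0.086, 0.008], [-0.039, -0.086, 0.022], [-0.039, -0.086, 0.034]]
240 [[-0.038, -0.089, -0.026], [-0.038, -0.09, -0.014], [-0.038, -0.089, -0.005], [0.094, 0.227, 0.001], [-0.038, -0.089, 0.007], [-0.038, -0.089, 0.022], [-0.038, -0.089, 0.033]]
260 [[-0.033, -0.089, -0.027], [-0.033, -0.089, -0.014], [-0.033, -0.089, -0.005], [-0.067, -0.158, 0.001], [-0.033, -0.089, 0.007], [-0.033, -0.089, 0.022], [-0.033, -0.089, 0.034]]
290 [[-0.024, -0.089, -0.027], [-0.024, -0.089, -0.015], [-0.025, -0.089, -0.005], [0.17, 0.228, 0.001], [-0.024, -0.089, 0.008], [-0.025, -0.089, 0.023], [-0.025, -0.089, 0.035]]
297 [[-0.024, -0.091, -0.027], [-0.023, -0.089, -0.015], [-0.023, -0.09, -0.005], [0.181, 0.228, 0.001], [-0.023, -0.09, 0.008], [-0.023, -0.09, 0.023], [-0.023, -0.089, 0.035]]
548 [0.49487583 0.22388252 0.04015234] n [0.01574036 0.02159892 0.02821686] a [-0.02925931  0.00160484  0.03252631] z [0.02980441 0.05047985]
1949 [0.49960251 0.20403533 0.05086646] n [-0.01532939  0.00114994  0.01842144] a [-0.03046168  0.00130581  0.03232621] z [0.04572001 0.05307852]
((499.56890869140625, 204.35247802734375), (63.97000503540039, 35.94923782348633), 15.6807861328125)
```

Call:
{"api": "move_arm", "payload": {
  "deltas": [
    {"dp":[1,33,1.5],"rotation":[0.2,-0.2,0]},
    {"dp":[1,33,1],"rotation":[0.2,-0.2,0]},
    {"dp":[1,33,1],"rotation":[0.2,-0.2,0]},
    {"dp":[1,33,1],"rotation":[0,-0.2,0]},
    {"dp":[1,20,1],"rotation":[0,0,0]}
  ]
}}

```text
t: 2.4
eef_pos: [0.4887, 0.2753, 0.0868]
ee_rot: [-1.595, -0.013, 1.843]
force: [0.2, -0.6, -0.5]
width: 0.0001
```

```bash
python3 -c "
from plan import *
plan(W(.045,.047))"
```

```text
t 2.4 p [0.4887 0.2753 0.0868] F [ 0.2 -0.6 -0.5] rows 2 rot tot [1.4 0.6 0.8]
[-14.2, 19.6, 5.1] [0.69, 0.3, 0.38]
[-14.1, 19.8, 4.8] [0.69, 0.3, 0.38]
```

Call:
{"api": "move_arm", "payload": {
  "deltas": [
    {"dp":[-7,15,2.5],"rotation":[0.7,0.3,0.4]},
    {"dp":[-7,15,2.5],"rotation":[0.7,0.3,0.4]},
    {"dp":[-6,8,2],"rotation":[0,0,0]},
    {"dp":[0,0,0],"rotation":[0,0,0]}
  ]
}}

```text
t: 2.73
eef_pos: [0.4867, 0.2564, 0.0458]
ee_rot: [-1.568, 0.002, 1.838]
force: [-0.7, 0.3, -0.3]
width: 0.0006
```

```bash
python3 -c "
from plan import *
plan(W(.035,.045))
import cv2
for n in('wrist','scene','top'):
  f=arm.grab_frame(n);cv2.imwrite(f'pics/{n}2.png',f['pixels'][:,:,::-1])"
```

```text
t 2.7333 p [0.4867 0.2564 0.0458] F [-0.7  0.3 -0.3] rows 1 rot tot [-0.1  0.3 -0.1]
[-20.2, 0.8, 2.1] [-0.15, 0.34, -0.11]
```

View pics/scene2.png

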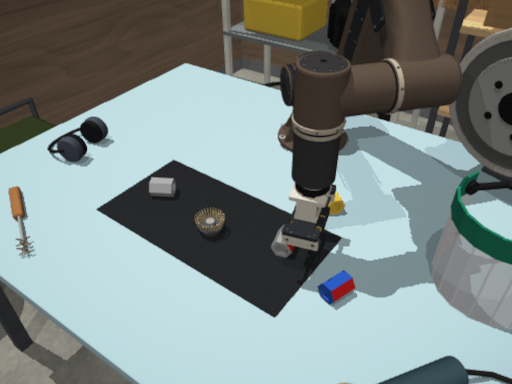

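View pics/wrist2.png

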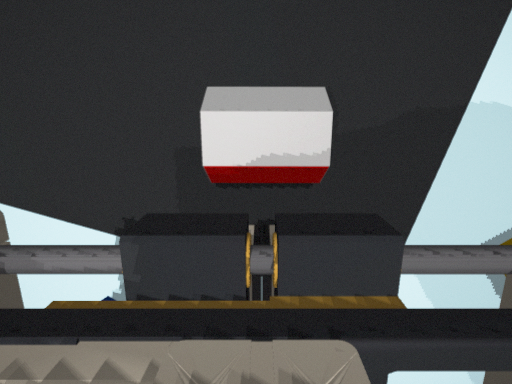

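The wrist view shows the sleeve square to the tool, centred at u≈266, with the red edge at v≈172. I'll approach to just short of contact.

Call:
{"api": "move_arm", "payload": {
  "deltas": [
    {"dp":[-10,0,1],"rotation":[0,0.3,0]},
    {"dp":[-10,0.5,0.5],"rotation":[0,0,0]},
    {"dp":[-4,0,0],"rotation":[0,0,0]},
    {"dp":[0,0,0],"rotation":[0,0,0]}
  ]
}}

```text
t: 3.22
eef_pos: [0.4953, 0.2342, 0.0513]
ee_rot: [-1.578, -0.003, 1.834]
force: [-0.0, -0.1, 0.2]
width: 0.0007
```

```bash
python3 -c "
from plan import *
s=arm.get_state();d=s['eef_pos']-C;print(d@N,d@A,d[2],s['ee_rot'],s['force'])"
```

```text
0.031608476350754824 0.004672550108850741 0.051280663955923796 [-1.57819304 -0.0030544   1.83397959] [-0.00884639 -0.13847586  0.19321986]
```

Call:
{"api": "move_arm", "payload": {
  "deltas": [
    {"dp":[0,4,3],"rotation":[0.4,0,0]},
    {"dp":[0,3,0],"rotation":[0,0,0]},
    {"dp":[0,0,0],"rotation":[0,0,0]}
  ]
}}

```text
t: 3.47
eef_pos: [0.493, 0.2331, 0.0449]
ee_rot: [-1.573, -0.004, 1.832]
force: [-0.6, -0.1, -0.3]
width: 0.0002
```

```bash
cat > st.py <<'E'
from plan import *
s=arm.get_state();d=s['eef_pos']-C;print(s['t'],"n %.4f a %.4f z %.4f"%(d@N,d@A,d[2]),s['ee_rot'].round(3),s['force'].round(1),"Fn %.1f"%(s['force']@N))
E
python3 st.py
```

```text
3.4667 n 0.0311 a 0.0021 z 0.0449 [-1.573 -0.004  1.832] [-0.6 -0.1 -0.3] Fn 0.0
```

Call:
{"api": "move_arm", "payload": {
  "deltas": [
    {"dp":[-4,0,0],"rotation":[0,0,0]},
    {"dp":[-3.5,-1.5,0],"rotation":[0,0,0]},
    {"dp":[-3.5,-2,0],"rotation":[0,0,0]},
    {"dp":[-3,-1.5,0],"rotation":[0,0,0]}
  ]
}}

```text
t: 3.8
eef_pos: [0.4965, 0.2196, 0.0495]
ee_rot: [-1.572, -0.004, 1.834]
force: [-1.8, 0.6, 0.9]
width: 0.0002
```

```bash
python3 st.py; python3 -c "
from station import arm
import cv2
f=arm.grab_frame('wrist');cv2.imwrite('pics/wrist3.png',f['pixels'][:,:,::-1])"
```

```text
3.8 n 0.0172 a 0.0020 z 0.0495 [-1.572 -0.004  1.834] [-1.8  0.6  0.9] Fn 1.0
```

View pics/wrist3.png

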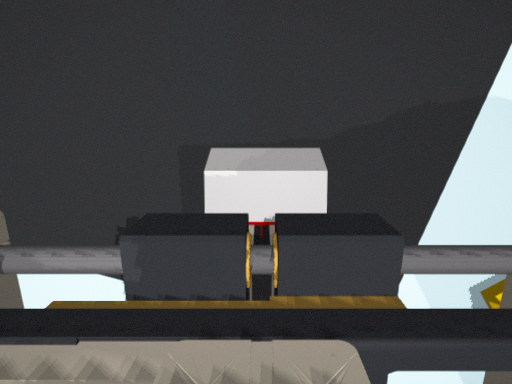

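```bash
cat > tilt.py <<'E'
from plan import *
from h import pts
s=arm.get_state();f=arm.grab_frame('wrist')
T=np.eye(4);T[:3,:3]=R.from_euler('xyz',s['ee_rot']).as_matrix();T[:3,3]=s['eef_pos']
P=pts(f,T@f['mount']);d=P-C
for v in range(140,228,4):
    q=d[v,215:320:35];q=d[v,[220,262,310]]
    print(v,[(round(x@N*1000,1),round(x[2]*1000,1)) for x in q],f['pixels'][v,230])
E
python3 tilt.py
```

```text
140 [(np.float64(-34.5), np.float64(4.0)), (np.float64(-34.5), np.float64(3.4)), (np.float64(-34.5), np.float64(3.2))] [53 54 55]
144 [(np.float64(-31.9), np.float64(4.3)), (np.float64(-31.8), np.float64(3.0)), (np.float64(-32.0), np.float64(4.0))] [51 49 53]
148 [(np.float64(-29.2), np.float64(3.0)), (np.float64(-29.3), np.float64(3.8)), (np.float64(-29.4), np.float64(4.3))] [96 96 97]
152 [(np.float64(-29.4), np.float64(27.3)), (np.float64(-29.5), np.float64(27.5)), (np.float64(-29.7), np.float64(28.9))] [163 163 163]
156 [(np.float64(-27.7), np.float64(32.4)), (np.float64(-27.9), np.float64(33.7)), (np.float64(-27.9), np.float64(32.8))] [163 160 161]
160 [(np.float64(-26.4), np.float64(39.0)), (np.float64(-26.2), np.float64(37.6)), (np.float64(-26.4), np.float64(38.7))] [163 161 162]
164 [(np.float64(-24.7), np.float64(42.1)), (np.float64(-24.7), np.float64(42.3)), (np.float64(-24.6), np.float64(41.2))] [164 162 163]
168 [(np.float64(-23.2), np.float64(46.1)), (np.float64(-23.1), np.float64(45.7)), (np.float64(-23.4), np.float64(46.9))] [163 162 164]
172 [(np.float64(-21.7), np.fl
[... 1149 characters left out ...]
), np.float64(51.6))] [224 223 221]
208 [(np.float64(-3.0), np.float64(52.5)), (np.float64(-3.3), np.float64(53.3)), (np.float64(-3.4), np.float64(53.5))] [223 222 222]
212 [(np.float64(-1.2), np.float64(53.7)), (np.float64(-1.3), np.float64(53.8)), (np.float64(-1.0), np.float64(52.9))] [207 204 204]
216 [(np.float64(-22.7), np.float64(124.3)), (np.float64(1.5), np.float64(52.0)), (np.float64(-22.4), np.float64(123.4))] [31 37 38]
220 [(np.float64(-22.1), np.float64(126.0)), (np.float64(3.1), np.float64(53.8)), (np.float64(-22.5), np.float64(127.0))] [25 31 31]
224 [(np.float64(-22.4), np.float64(130.0)), (np.float64(6.1), np.float64(51.9)), (np.float64(-22.6), np.float64(130.5))] [29 33 31]
```

Rolling without sliding: tilt is about 10°, and the tip is 4.5 mm below the red face's upper edge. I'll continue along the arc.

Call:
{"api": "move_arm", "payload": {
  "deltas": [
    {"dp":[-4,-1.8,0],"rotation":[0,0,0]},
    {"dp":[-4,-1.3,0],"rotation":[0,0,0]},
    {"dp":[-4,-0.8,0],"rotation":[0,0,0]}
  ]
}}

```text
t: 4.15
eef_pos: [0.4999, 0.2073, 0.0538]
ee_rot: [-1.572, -0.004, 1.834]
force: [0.4, 1.0, 0.5]
width: 0.0002
```

```bash
python3 st.py; python3 tilt.py | awk 'NR%3==1' | sed 's/np.float64//g'
```

```text
4.15 n 0.0044 a 0.0021 z 0.0538 [-1.572 -0.004  1.834] [0.4 1.  0.5] Fn 0.8
140 [((-46.5), (4.2)), ((-46.6), (3.8)), ((-46.6), (4.0))] [54 57 58]
152 [((-38.4), (2.6)), ((-38.6), (3.8)), ((-38.5), (2.9))] [52 54 59]
164 [((-34.7), (31.0)), ((-34.9), (31.9)), ((-34.7), (30.6))] [127 126 126]
176 [((-30.5), (46.2)), ((-30.6), (46.9)), ((-30.6), (46.4))] [217 216 214]
188 [((-24.5), (49.6)), ((-24.6), (49.8)), ((-24.6), (49.3))] [219 217 217]
200 [((-18.6), (52.6)), ((-19.0), (53.5)), ((-19.0), (53.3))] [220 220 219]
212 [((-12.7), (55.1)), ((-12.9), (55.4)), ((-12.7), (54.8))] [204 204 204]
224 [((-34.7), (134.0)), ((-6.0), (55.2)), ((-34.4), (133.0))] [27 31 33]
```

Call:
{"api": "move_arm", "payload": {
  "deltas": [
    {"dp":[-4,-0.7,0],"rotation":[0,0,0]},
    {"dp":[-4,-0.3,0],"rotation":[0,0,0]},
    {"dp":[0,-2,0],"rotation":[0,0,0]},
    {"dp":[0,0,0],"rotation":[0,0,0]}
  ]
}}

```text
t: 4.53
eef_pos: [0.5023, 0.197, 0.0571]
ee_rot: [-1.572, -0.004, 1.833]
force: [-0.4, 1.1, -0.4]
width: 0.0002
```

```bash
python3 st.py; python3 tilt.py | awk 'NR%3==1' | sed 's/np.float64//g'; python3 -c "
from station import arm
import cv2
f=arm.grab_frame('wrist');cv2.imwrite('pics/wrist4.png',f['pixels'][:,:,::-1])"
```

```text
4.5333 n -0.0061 a 0.0018 z 0.0571 [-1.572 -0.004  1.833] [-0.4  1.1 -0.4] Fn 1.1
140 [((-56.8), (3.7)), ((-56.8), (2.9)), ((-56.9), (4.4))] [79 77 80]
152 [((-52.8), (38.5)), ((-52.7), (37.8)), ((-53.0), (39.5))] [159 159 158]
164 [((-47.7), (50.1)), ((-73.4), (214.7)), ((-47.6), (49.0))] [253  43  33]
176 [((-41.2), (50.5)), ((-41.2), (50.2)), ((-41.1), (49.8))] [247  26  22]
188 [((-34.7), (51.3)), ((-35.1), (52.9)), ((-35.1), (52.5))] [248  30  28]
200 [((-28.6), (53.7)), ((-28.5), (53.3)), ((-28.9), (54.6))] [247  25  22]
212 [((-21.4), (52.4)), ((-21.2), (51.9)), ((-21.3), (52.0))] [119 118 119]
224 [((-45.3), (137.3)), ((-9.1), (37.8)), ((-73.4), (214.7))] [35 34 36]
```

View pics/wrist4.png

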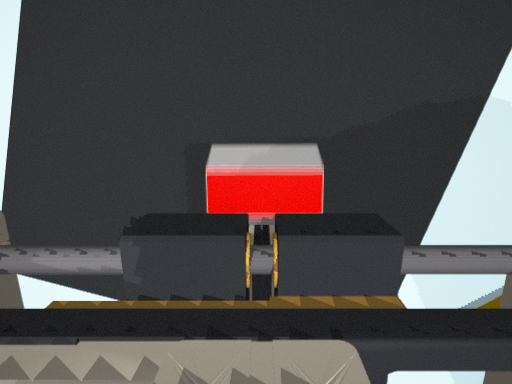

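It fell red side up. The red band spans v 170–212, spanning the sleeve's full width. I'll back off and up, then check.

Call:
{"api": "move_arm", "payload": {
  "deltas": [
    {"dp":[5,-10,0],"rotation":[0,0,0]},
    {"dp":[15,-25,0],"rotation":[0,0,0]},
    {"dp":[20,-35,0],"rotation":[0,0,0]},
    {"dp":[20,-35,0],"rotation":[0,0,0]},
    {"dp":[0,-20,0],"rotation":[0,0,0]}
  ]
}}

```text
t: 5.05
eef_pos: [0.4829, 0.2545, 0.1832]
ee_rot: [-1.56, 0.002, 1.829]
force: [1.2, 0.9, -0.5]
width: 0.0001
```

Call:
{"api": "move_arm", "payload": {
  "deltas": [
    {"dp":[20,-10,0],"rotation":[0,0,0]},
    {"dp":[20,0,0],"rotation":[0,0,0]},
    {"dp":[0,0,0],"rotation":[0,0,0]},
    {"dp":[0,0,0],"rotation":[0,0,0]}
  ]
}}

```text
t: 5.38
eef_pos: [0.4736, 0.2997, 0.2049]
ee_rot: [-1.573, -0.005, 1.833]
force: [-0.5, 0.1, -0.2]
width: 0.0004
```

```bash
python3 st.py; python3 - <<'E'
from station import arm
import cv2,pickle
from plan import *
from h import pts
F0=pickle.load(open("f0.pkl","rb"))
fs={n:arm.grab_frame(n) for n in("wrist","top","scene")}
s=arm.get_state()
cv2.imwrite("pics/end.png",np.hstack([cv2.resize(fs[n]["pixels"],(400,300)) for n in("top","scene")])[:,:,::-1])
T=np.eye(4);T[:3,:3]=R.from_euler('xyz',s['ee_rot']).as_matrix();T[:3,3]=s['eef_pos']
for n in fs:
    f=fs[n];P=pts(f,T@f['mount'] if n=="wrist" else None);c=f["pixels"].astype(int)
    m=(c[...,0]>130)&(c[...,0]>2.5*c[...,1])&(c[...,2]<80)&(np.linalg.norm(P[...,:2]-[.505,.175],axis=-1)<.05)&(P[...,2]>.02)
    q=P[m]
    if m.sum()<20: print(n,m.sum());continue
    v=np.linalg.svd(q-q.mean(0),full_matrices=False)[2][2];print(n,m.sum(),q.mean(0).round(4),"tilt",np.degrees(np.arccos(abs(v[2]))))
for nm,(a,b,cc,d) in {"bare":(350,135,415,190),"brush":(255,110,310,165)}.items():
    o=[]
    for f in(F0["top"],fs["top"]):
        P=pts(f)[b:d,a:cc];k=(P[...,2]>.015)&(P[...,2]<.06);o.append(P[k].mean(0))
    print(nm,o[0].round(4),o[1].round(4),((o[1]-o[0])*1000).round(1))
E
```

```text
5.3833 n 0.1005 a 0.0007 z 0.2049 [-1.573 -0.005  1.833] [-0.5  0.1 -0.2] Fn 0.3
wrist 1944 [0.5053 0.1749 0.0489] tilt 0.016926691020215278
top 380 [0.5055 0.1772 0.0497] tilt 0.2070546151212978
scene 173 [0.5062 0.1764 0.0489] tilt 0.5427905013590374
bare [ 0.5083 -0.1968  0.0429] [ 0.5083 -0.1968  0.043 ] [-0.   0.   0.1]
brush [0.5548 0.0115 0.0332] [0.5545 0.0116 0.0331] [-0.2  0.1 -0. ]
```

View pics/end.png

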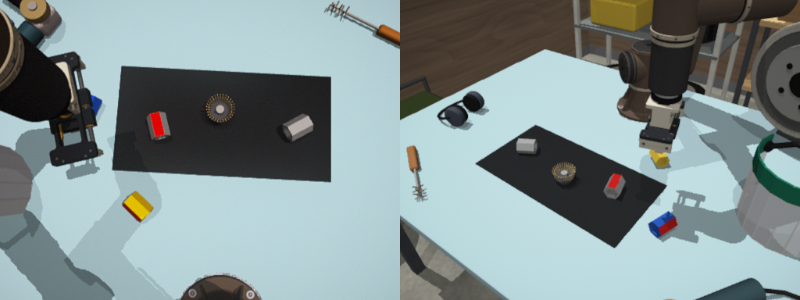

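The red face is on top at (158,125) in the left panel and (616,181) in the right, level and on the mat. The tool is clear of everything.

```bash
python3 -c "
from station import arm
print(arm.job_done())"
```

```text
the job is handed in; nothing more can be done
None
```

The painted sleeve is now lying on the mat with its red face on top, and the job was handed in at about 5.5 s. I pushed high on the red face with the closed fingertips, raising the tool as the sleeve tipped over its far lower edge, then backed the arm clear.

Last checks before handing in:
- **Red face:** all three cameras measured it within 0.6° of level. Its height was about 49–50 mm, which is resting height, and its centre is over the mat at about (0.505, 0.175).
- **Bare sleeve and brush:** neither moved more than about 0.3 mm in the top view.
- **Arm:** it touched nothing, ending about 0.2 m above the bench, and the force readings stayed below about 2 N throughout.

No check failed. The cameras disagreed by only about 2 mm on the sleeve's position, which is within the stated calibration.

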